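# Find the free drop plate of the slag box and push it open

### The job

Three of the four steel drop plates in the slag box on the welding bench are wedged from below and one is free. Press the plates on their raised pads, gently, to find the one that gives, then push that plate down until it stands open by 45 degrees or more, and draw back from it. Do not force the wedged plates; pick nothing up and leave the nuts, magnet, tube and tools lying where they are.

Things in the scene. Friction and masses are not known exactly. Their poses are not given: they have to be found in the camera images.
- deck: the slag box: a fixed dark steel box 210 mm deep (x), 575 mm wide (y), 90 mm high; its flat top holds a row of four identical bare steel drop plates, level with it, 135 mm apart. Origin: at bench height under the middle of the row; x points away from the robot across the deck, y left along the row, z up. It stands elsewhere, and turned a little, in each run.
- pad_1 (a point): top centre of the round, raised, dark steel pad (30 mm diameter, 2 mm high) near the robot-side edge of plate 1, the first (leftmost, +y) of the row; moves with it. Shut: 92 mm above the bench, x = -35 mm in the deck frame. Plate: 120 mm (deck x) by 98 mm (y), 5 mm thick, near edge 25 mm nearer than the pad's centre. The hole below is 100 mm wide, clear to 75 mm depth if the plate is free.
- plate_1 (a joint): tilt of plate 1, rad: 0 shut and level, grows as the pad side goes down, stop at 1.0. Hinge line along deck y, 55 mm beyond the pad's centre, 4.5 mm below its top; the part beyond it rises. Free: yields to 3 to 5 N on the pad and stays where it is left. Wedged: gives under 2 mm. Exactly one of the four is free, drawn anew for each run. A plate bears at most 80 N.
- pad_2 (a point): top centre of the round, raised, dark steel pad (30 mm diameter, 2 mm high) near the robot-side edge of plate 2, the second of the row; moves with it. Shut: 92 mm above the bench, x = -35 mm in the deck frame. Plate: 120 mm (deck x) by 98 mm (y), 5 mm thick, near edge 25 mm nearer than the pad's centre. The hole below is 100 mm wide, clear to 75 mm depth if the plate is free.
- plate_2 (a joint): tilt of plate 2, rad: 0 shut and level, grows as the pad side goes down, stop at 1.0. Hinge line along deck y, 55 mm beyond the pad's centre, 4.5 mm below its top; the part beyond it rises. Free: yields to 3 to 5 N on the pad and stays where it is left. Wedged: gives under 2 mm. Exactly one of the four is free, drawn anew for each run. A plate bears at most 80 N.
- pad_3 (a point): top centre of the round, raised, dark steel pad (30 mm diameter, 2 mm high) near the robot-side edge of plate 3, the third of the row; moves with it. Shut: 92 mm above the bench, x = -35 mm in the deck frame. Plate: 120 mm (deck x) by 98 mm (y), 5 mm thick, near edge 25 mm nearer than the pad's centre. The hole below is 100 mm wide, clear to 75 mm depth if the plate is free.
- plate_3 (a joint): tilt of plate 3, rad: 0 shut and level, grows as the pad side goes down, stop at 1.0. Hinge line along deck y, 55 mm beyond the pad's centre, 4.5 mm below its top; the part beyond it rises. Free: yields to 3 to 5 N on the pad and stays where it is left. Wedged: gives under 2 mm. Exactly one of the four is free, drawn anew for each run. A plate bears at most 80 N.
- pad_4 (a point): top centre of the round, raised, dark steel pad (30 mm diameter, 2 mm high) near the robot-side edge of plate 4, the fourth (rightmost, -y) of the row; moves with it. Shut: 92 mm above the bench, x = -35 mm in the deck frame. Plate: 120 mm (deck x) by 98 mm (y), 5 mm thick, near edge 25 mm nearer than the pad's centre. The hole below is 100 mm wide, clear to 75 mm depth if the plate is free.
- plate_4 (a joint): tilt of plate 4, rad: 0 shut and level, grows as the pad side goes down, stop at 1.0. Hinge line along deck y, 55 mm beyond the pad's centre, 4.5 mm below its top; the part beyond it rises. Free: yields to 3 to 5 N on the pad and stays where it is left. Wedged: gives under 2 mm. Exactly one of the four is free, drawn anew for each run. A plate bears at most 80 N.
- nut_1: a steel hexagon nut, 29 mm across, 16 mm high, lying on the deck's narrow strip between plates 1 and 2; origin under its centre
- nut_2: a second such nut, on the strip between plates 3 and 4
- pipe_offcut: a short upright steel tube, 42 mm diameter, 60 mm high, standing on the deck's far ledge; origin under its centre
- magnet_block: a red welding magnet, 30 x 70 x 35 mm high, on the deck's far ledge; origin under its centre
- hammer: a hammer 260 mm long lying on the bench to the left of the slag box; a bystander
- brush: a brush 220 mm long lying on the bench to the right of the slag box; a bystander

How it is judged:
By the outcome, as a careful person would: the job done as asked, in the order asked, and still so for the second after the job is handed in, with the robot touching nothing.
It also fails if it takes over 48 s, if anything falls off the work surface, if the arm or the gripper's body presses on something with over 40 N, if the wrist force passes 120 N, or if a joint passes its speed limit or range.

### The arm

A 6-joint arm with a two-finger parallel gripper is mounted at the origin on the work surface. World frame = base frame: x ahead of the robot, y to its left, z up, the work surface at z = 0. Lengths are in m, angles in rad, forces in N, time in s.
With the tool pointing down it reaches from about 0.25 to 0.725 m from the base axis. Payload 4 kg.
Tool frame: the origin (TCP) lies midway between the tips of the shut fingers; the grasp point (between the pads) lies 19 mm behind it (bot.grasp_offset is the distance from the TCP to the grasp point, in m); z points along the fingers, y is the direction in which the jaws open and shut (so a half turn about z gives the same grasp; the last joint's range is limited). The gripper opens to 85 mm and grips with 20 to 120 N. Pads are 22 mm wide; open, the fingers measure 114 mm over their backs; the gripper's body (76 mm by 85 mm) begins 54 mm behind the grasp point. The pads swing forward as they close: fully open they stand 13 mm farther back than shut.
Start: joints at [1.135, 0.241, 0.005, 1.335, 0, 1.571], TCP at [0.211, 0.453, 0.231] pointing down, gripper open.
Joint ranges: [-2.72, 2.72], [-1.05, 1.87], [-1.09, 1.28], [-1.99, 2.15], [-1.42, 1.44], [-3.14, 3.14]. Speed limits (rad/s): [2.79, 2.79, 3.14, 3.14, 3.14, 3.14].

### API

Orientations are given as a unit quaternion [x, y, z, w].
In Python, from workcell import sensors, optics, bot gives the robot as it stands.
- The arm moves only by the tool apply_moves, never from a script. Its argument "plan" is one flat list of numbers, 6 for each row, row after row: the shift along the tool's x, y, z in m, then the turn, a rotation vector about the tool's x, y, z in rad. In form: [tx, ty, tz, ax, ay, az, tx, ty, tz, ax, ay, az, ...]. A call has 1 to 12 rows; each row is the pose to reach, as a shift and turn from the pose commanded when the call began, along the tool's axes at that moment; what a row does not reach only later rows make up. A row lasts 1/12 s, in which the tool goes at most 41.7 mm and 7.16 degrees, less where a joint would pass 70% of its speed; a pose out of reach is approached as far as the arm can. A call with a gripper value outside its range is refused whole. "grip" is the finger opening in m, from 0 to 0.0854, set as the call begins (left out, the last holds). The fingers move at their own pace and stop on an object; the grip force is fixed at half the most. Time passes only in rows, so rows that repeat a pose let the fingers close. It gives the time, the measured TCP pose, the force and the opening at its end, in the units of the state.
- sensors.get_obs(): the state, without advancing time (a new reading comes with each control period).
- optics.camera(name): name is "side" or "top" or "wrist"; returns a dict with "pixels" (400x640x3 uint8, red, green, blue), "fx", "fy", "cx", "cy" (pixels), "pose" (4x4, takes a point from camera to world coordinates); the wrist camera has in their place "tool_from_camera" (4x4, takes a point from camera to tool coordinates, whose origin is the TCP and whose axes are the flange's). Camera axes: x right, y up, looking along -z (the intrinsics and any distortion apply to the point x, -y, -z); pixel columns grow to the right and rows downward; lengths in m; the calibration is good to about 2 mm. The wrist camera is an equidistant fisheye: a pixel r from the principal point sees the ray r / f radians off the axis. A picture is of the moment at which its call begins: read the wrist's pose just before it. There is no depth.
- bot.job_done(): hands the job in, once; it reports no verdict.
The state is a dict: "clock": time; "joint_pos": joint angles; "joint_vel": joint speeds; "tau": joint torques, N m; "eef_pos": TCP position; "tool_rot": TCP orientation; "ft_force": force on the tool from outside, world axes, zero at the start; "ft_torque": the same for the moment, N m; "grip_width": finger opening in m.
Only numpy, scipy, OpenCV 4.12 (cv2) and the standard library are available. Lean on these libraries where they do the work, as an engineer would, in place of code of your own. Each camera call takes 0.05 s, during which the arm holds its last target.

## Working session

There is one attempt and no reset: what is moved stays moved. The work goes in short steps, Python scripts to look and compute and a tool call to move; the robot and the scene stay as the last step left them, time stands still between calls to the robot, and variables do not carry over. Pictures are saved under pics/ and viewed, and the job is handed in when it is done.

Besides the shell and the picture viewer there is one more tool, called after "Emit:" as name(argument=value, ...), one argument or row to a line, values as JSON. apply_moves: Moves the arm, as the interface text tells. Its arguments: {"type":"object","properties":{"plan":{"type":"array","items":{"type":"number"}},"grip":{"type":"number"}},"required":["plan"]}

```bash
mkdir -p pics; ls
python3 - <<'E'
from workcell import sensors, optics, bot
import cv2
print(sensors.get_obs())
for n in("top","side"):
    c=optics.camera(n); cv2.imwrite(f"pics/{n}0.png",c["pixels"][:,:,::-1]); print(n,c["fx"],c["fy"],c["cx"],c["cy"],c["pose"].round(4).tolist(),[k for k in c])
E
```

```text
pics
{'clock': 0.0, 'joint_pos': array([ 1.13499577e+00,  2.41411877e-01,  3.73542643e-03,  1.33519754e+00,
       -2.50061608e-05,  1.57079924e+00]), 'joint_vel': array([ 0.00037856, -0.00101023,  0.00066002,  0.00038158,  0.00044592,
       -0.00049864]), 'tau': array([-1.25693066e-03, -3.72315288e+01,  2.52409405e+01,  1.70895708e-02,
       -2.64755972e-04,  9.74705074e-06]), 'eef_pos': array([0.21081077, 0.45269554, 0.23041778]), 'tool_rot': array([ 2.16181324e-01,  9.76352680e-01, -1.01697162e-03, -2.12366079e-04]), 'ft_force': array([-0.17196078, -0.154897  ,  0.60596537]), 'ft_torque': array([ 0.00412293,  0.00635014, -0.02693327]), 'grip_width': 0.08550854353892225}
top 423.8129637715294 423.8129637715294 313.90632823364194 200.88392986519094 [[0.0252, 0.9811, -0.1917, 0.2825], [-0.9997, 0.024, -0.0084, -0.0102], [-0.0037, 0.1919, 0.9814, 1.6582], [0.0, 0.0, 0.0, 1.0]] ['pixels', 'fx', 'fy', 'cx', 'cy', 'pose']
side 498.2213517778572 498.2213517778572 322.7508919962199 191.3049112955759 [[0.7008, 0.4365, -0.5642, -0.2409], [-0.7132, 0.4134, -0.5661, -0.7989], [-0.0139, 0.7991, 0.601, 0.9446], [0.0, 0.0, 0.0, 1.0]] ['pixels', 'fx', 'fy', 'cx', 'cy', 'pose']
```

View pics/top0.png

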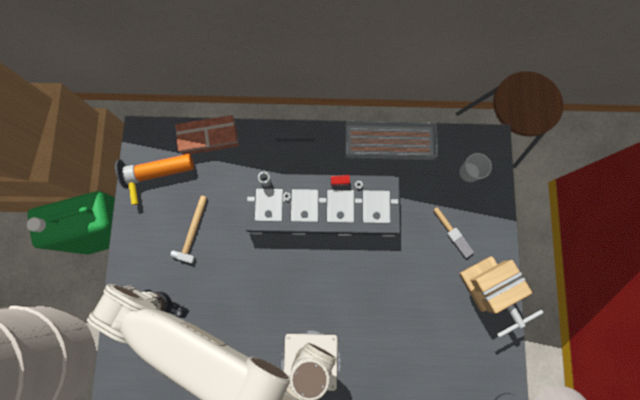

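View pics/side0.png

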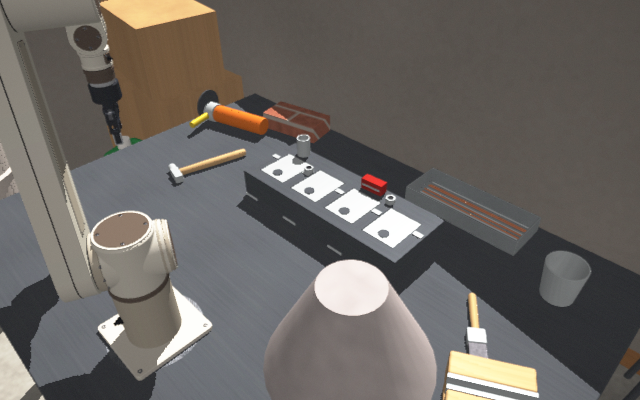

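Run:
```python
import cv2
a=cv2.imread("pics/top0.png")[165:255,235:415]; cv2.imwrite("pics/topz.png",cv2.resize(a,None,fx=4.4,fy=4.4,interpolation=cv2.INTER_CUBIC))
a=cv2.imread("pics/side0.png")[130:280,235:450]; cv2.imwrite("pics/sidez.png",cv2.resize(a,None,fx=3.7,fy=3.7,interpolation=cv2.INTER_CUBIC))
```

```text
(no output)
```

View pics/topz.png

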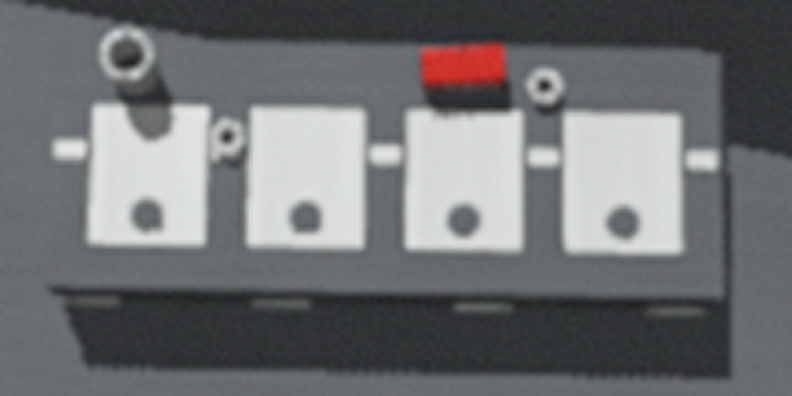

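View pics/sidez.png

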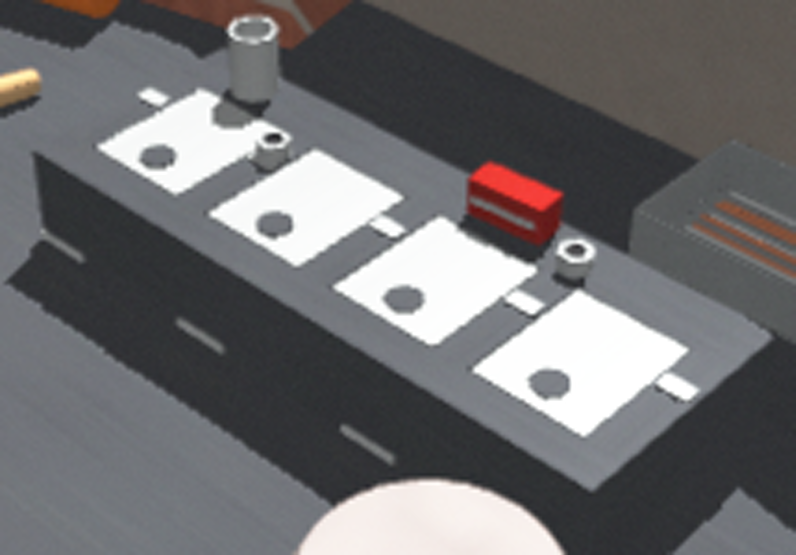

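The top view shows the four pads at zoomed pixels (147,215), (305,217), (463,220) and (623,222). In the side view they are at (158,156), (275,224), (404,298) and (549,383). I'll localise them on z = 0.092.

```bash
cat > h.py <<'E'
import numpy as np
from workcell import sensors, optics, bot
from scipy.spatial.transform import Rotation as R
def ray(c,u,v,z):
    d=np.array([(u-c["cx"])/c["fx"],-(v-c["cy"])/c["fy"],-1]); d=c["pose"][:3,:3]@d; o=c["pose"][:3,3]
    return o+d*(z-o[2])/d[2]
def totool(p):  # world target -> shift in tool axes from measured pose
    o=sensors.get_obs(); return R.from_quat(o["tool_rot"]).inv().apply(np.array(p)-o["eef_pos"])
E
python3 - <<'E'
from h import *
T=np.array([(147,215),(305,217),(463,220),(623,222)]);S=np.array([(158,156),(275,224),(404,298),(549,383)])
a=optics.camera("top");b=optics.camera("side")
P=np.array([ray(a,(x+.5)/4.4-.5+235,(y+.5)/4.4-.5+165,.092) for x,y in T]);Q=np.array([ray(b,(x+.5)/3.7-.5+235,(y+.5)/3.7-.5+130,.092) for x,y in S])
print(P.round(4),Q.round(4),np.linalg.norm(np.diff(P,axis=0),axis=1),np.linalg.norm(np.diff(Q,axis=0),axis=1))
M=(P+Q)[:,:2]/2; d=M[3]-M[0]; y=-d/np.linalg.norm(d); x=np.array([y[1],-y[0]]); print("yaw",np.degrees(np.arctan2(x[1],x[0])))
m=M.mean(0)
L=[m+s*135e-3*y for s in(1.5,.5,-.5,-1.5)]
o=sensors.get_obs();r=R.from_quat(o["tool_rot"]);print(r.as_matrix().round(3))
for l in L: print(l.round(4),np.linalg.norm(l),totool([*l,.13]).round(4))
E
```

```text
[[ 0.5362  0.1738  0.092 ]
 [ 0.5378  0.0393  0.092 ]
 [ 0.5385 -0.095   0.092 ]
 [ 0.5401 -0.231   0.092 ]] [[ 0.5352  0.172   0.092 ]
 [ 0.5363  0.0366  0.092 ]
 [ 0.5382 -0.0968  0.092 ]
 [ 0.5386 -0.2322  0.092 ]] [0.13451852 0.13438232 0.13592244] [0.13539613 0.13345714 0.13544559]
yaw 0.516084796210584
[[-0.907  0.422 -0.001]
 [ 0.422  0.907 -0.001]
 [ 0.    -0.001 -1.   ]]
[0.5358 0.1733] 0.5631146012603055 [-0.4125 -0.1162  0.1009]
[0.537  0.0383] 0.5383545344437487 [-0.4706 -0.2381  0.1011]
[ 0.5382 -0.0966] 0.546811809821019 [-0.5287 -0.3599  0.1012]
[ 0.5394 -0.2316] 0.587052558092826 [-0.5868 -0.4818  0.1014]
```

Emit:
apply_moves(
  plan=[-0.4125, -0.1162, 0.07, 0, 0, -0.447, -0.4125, -0.1162, 0.07, 0, 0, -0.447, -0.4125, -0.1162, 0.07, 0, 0, -0.447, -0.4125, -0.1162, 0.07, 0, 0, -0.447, -0.4125, -0.1162, 0.07, 0, 0, -0.447, -0.4125, -0.1162, 0.07, 0, 0, -0.447, -0.4125, -0.1162, 0.07, 0, 0, -0.447, -0.4125, -0.1162, 0.07, 0, 0, -0.447, -0.4125, -0.1162, 0.07, 0, 0, -0.447, -0.4125, -0.1162, 0.07, 0, 0, -0.447, -0.4125, -0.1162, 0.07, 0, 0, -0.447, -0.4125, -0.1162, 0.07, 0, 0, -0.447],
  grip=0,
)

```text
clock: 1.2
eef_pos: [0.5397, 0.169, 0.1593]
tool_rot: [-0.002, 1.0, -0.001, 0.0]
ft_force: [-0.4, -0.2, -0.1]
grip_width: -0.0001
```

Run:
```python
from h import *
import cv2
o=sensors.get_obs();print(o["eef_pos"],R.from_quat(o["tool_rot"]).as_matrix().round(3),o["ft_force"],o["grip_width"],totool([.5358,.1733,.1]).round(4))
c=optics.camera("wrist");cv2.imwrite("pics/w1.png",c["pixels"][:,:,::-1])
```

```text
[0.53969896 0.16895273 0.15932669] [[-1.    -0.004  0.   ]
 [-0.004  1.    -0.002]
 [-0.    -0.002 -1.   ]] [-0.3966364  -0.15683609 -0.10435268] -7.466052140814551e-05 [0.0039 0.0045 0.0593]
```

View pics/w1.png

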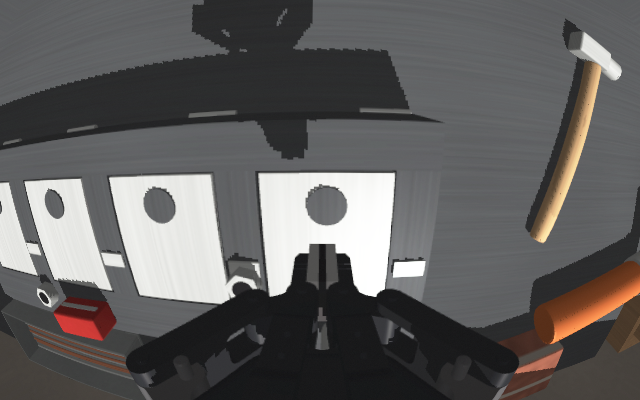

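Plate 1 is under the tool, with its pad at (326,205), just robot-side of the shut fingers in this slanted view. I'll cross-check its position with the wrist camera.

Run:
```python
from h import *
o=sensors.get_obs();c=optics.camera("wrist")
Rm=R.from_quat(o["tool_rot"]).as_matrix();T=c["tool_from_camera"]
for u,v in((326,205),(160,205)):
    x=(u-c["cx"]);y=(v-c["cy"]);r=np.hypot(x,y);th=r/c["fx"]
    d=np.array([np.sin(th)*x/r,-np.sin(th)*y/r,-np.cos(th)])
    d=Rm@T[:3,:3]@d;p=Rm@T[:3,3]+o["eef_pos"];print((p+d*(.092-p[2])/d[2]).round(4))
print(o["eef_pos"],totool([.5358,.1733,.1]))
```

```text
[0.5322 0.174  0.092 ]
[0.5337 0.0414 0.092 ]
[0.53751741 0.17100758 0.15977626] [0.00031435 0.0008737  0.06027369]
```

Emit:
apply_moves(
  plan=[0.0, 0.001, 0.03, 0, 0, 0, 0.0, 0.001, 0.05, 0, 0, 0, 0, 0.001, 0.06, 0, 0, 0, 0, 0.001, 0.064, 0, 0, 0, 0, 0.001, 0.064, 0, 0, 0, 0, 0.001, 0.064, 0, 0, 0],
)

```text
clock: 1.8
eef_pos: [0.5362, 0.1757, 0.0984]
tool_rot: [-0.006, 1.0, 0.0, 0.001]
ft_force: [0.6, 0.8, 0.1]
grip_width: 0.0001
```

Emit:
apply_moves(
  plan=[0, -0.001, 0.001, 0, 0, 0, 0, -0.001, 0.002, 0, 0, 0, 0, -0.001, 0.003, 0, 0, 0, 0, -0.001, 0.003, 0, 0, 0],
)

```text
clock: 2.13
eef_pos: [0.5362, 0.1738, 0.0947]
tool_rot: [-0.006, 1.0, 0.0, 0.0]
ft_force: [-0.3, -0.5, 0.6]
grip_width: -0.0002
```

Emit:
apply_moves(
  plan=[0, 0, 0.001, 0, 0, 0, 0, 0, 0.002, 0, 0, 0, 0, 0, 0.002, 0, 0, 0],
)

```text
clock: 2.38
eef_pos: [0.536, 0.1737, 0.0922]
tool_rot: [-0.006, 1.0, -0.0, -0.0]
ft_force: [-0.1, -0.0, 0.4]
grip_width: 0.0001
```

Emit:
apply_moves(
  plan=[0, 0, 0.001, 0, 0, 0, 0, 0, 0.001, 0, 0, 0, 0, 0, 0.001, 0, 0, 0],
)

```text
clock: 2.63
eef_pos: [0.5359, 0.1737, 0.0914]
tool_rot: [-0.006, 1.0, -0.0, 0.0]
ft_force: [-0.8, -0.2, 1.8]
grip_width: 0.0001
```

Emit:
apply_moves(
  plan=[0, 0, 0.001, 0, 0, 0, 0, 0, 0.001, 0, 0, 0, 0, 0, 0.001, 0, 0, 0],
)

```text
clock: 2.88
eef_pos: [0.536, 0.1738, 0.0914]
tool_rot: [-0.006, 1.0, 0.0, 0.0]
ft_force: [-3.7, -0.7, 7.1]
grip_width: -0.0
```

Emit:
apply_moves(
  plan=[0, 0, 0.001, 0, 0, 0, 0, 0, 0.001, 0, 0, 0, 0, 0, 0.001, 0, 0, 0],
)

```text
clock: 3.13
eef_pos: [0.536, 0.1738, 0.0913]
tool_rot: [-0.006, 1.0, 0.0, 0.001]
ft_force: [-4.0, -0.5, 12.2]
grip_width: 0.0002
```

Plate 1 pushes back with 12 N and no give, so it is wedged. Next is plate 2.

Emit:
apply_moves(
  plan=[0, 0, -0.02, 0, 0, 0, 0, -0.03, -0.023, 0, 0, 0, 0, -0.07, -0.023, 0, 0, 0, 0, -0.11, -0.023, 0, 0, 0, -0.001, -0.135, -0.02, 0, 0, 0, -0.001, -0.135, -0.013, 0, 0, 0, -0.001, -0.135, -0.008, 0, 0, 0, -0.001, -0.135, -0.008, 0, 0, 0, -0.001, -0.135, -0.008, 0, 0, 0, -0.001, -0.135, -0.008, 0, 0, 0],
)

```text
clock: 3.97
eef_pos: [0.5385, 0.04, 0.0972]
tool_rot: [-0.007, 1.0, 0.0, -0.0]
ft_force: [-0.2, 0.4, 0.7]
grip_width: 0.0002
```

Run:
```python
from h import *
o=sensors.get_obs();print(o["eef_pos"],o["ft_force"],totool([.5362,.039,.092]).round(4))
```

```text
[0.53848925 0.04000067 0.0972198 ] [-0.17188286  0.36075958  0.65472192] [ 0.0023 -0.001   0.0052]
```

Emit:
apply_moves(
  plan=[0.001, -0.001, 0.002, 0, 0, 0, 0.001, -0.001, 0.004, 0, 0, 0, 0.001, -0.001, 0.005, 0, 0, 0, 0.001, -0.001, 0.005, 0, 0, 0],
)

```text
clock: 4.3
eef_pos: [0.5374, 0.0382, 0.0922]
tool_rot: [-0.006, 1.0, 0.0, -0.0]
ft_force: [0.8, -1.2, 0.5]
grip_width: 0.0003
```

Emit:
apply_moves(
  plan=[0, 0, 0.001, 0, 0, 0, 0, 0, 0.001, 0, 0, 0, 0, 0, 0.001, 0, 0, 0],
)

```text
clock: 4.55
eef_pos: [0.5375, 0.0381, 0.0915]
tool_rot: [-0.006, 1.0, 0.0, 0.0]
ft_force: [-1.1, 1.6, 1.9]
grip_width: 0.0002
```

Emit:
apply_moves(
  plan=[0, 0, 0.001, 0, 0, 0, 0, 0, 0.001, 0, 0, 0, 0, 0, 0.001, 0, 0, 0],
)

```text
clock: 4.8
eef_pos: [0.5374, 0.038, 0.0904]
tool_rot: [-0.006, 1.0, 0.0, -0.0]
ft_force: [-1.4, 1.6, 3.5]
grip_width: 0.0002
```

Emit:
apply_moves(
  plan=[0, 0, 0.001, 0, 0, 0, 0, 0, 0.001, 0, 0, 0, 0, 0, 0.001, 0, 0, 0],
)

```text
clock: 5.05
eef_pos: [0.5374, 0.038, 0.0893]
tool_rot: [-0.006, 1.0, 0.0, -0.0]
ft_force: [-1.1, 2.3, 2.8]
grip_width: 0.0001
```

Emit:
apply_moves(
  plan=[0, 0, 0.001, 0, 0, 0, 0, 0, 0.001, 0, 0, 0, 0, 0, 0.001, 0, 0, 0],
)

```text
clock: 5.3
eef_pos: [0.5375, 0.0378, 0.0882]
tool_rot: [-0.006, 1.0, -0.0, -0.0]
ft_force: [-2.8, 0.9, 2.7]
grip_width: 0.0003
```

Emit:
apply_moves(
  plan=[0, 0, 0.001, 0, 0, 0, 0, 0, 0.001, 0, 0, 0, 0, 0, 0.001, 0, 0, 0],
)

```text
clock: 5.55
eef_pos: [0.5375, 0.0377, 0.0872]
tool_rot: [-0.006, 1.0, -0.0, 0.0]
ft_force: [-0.5, 2.4, 2.3]
grip_width: -0.0001
```

Emit:
apply_moves(
  plan=[0, 0, 0.001, 0, 0, 0, 0, 0, 0.001, 0, 0, 0, 0, 0, 0.001, 0, 0, 0],
)

```text
clock: 5.8
eef_pos: [0.5375, 0.0377, 0.0862]
tool_rot: [-0.006, 1.0, -0.0, -0.0]
ft_force: [-0.8, 1.0, 2.5]
grip_width: 0.0001
```

Plate 2 has gone down more than 5 mm at about 2.5 N, so it is the free one. I'll push it open.

Emit:
apply_moves(
  plan=[0, 0, 0.003, 0, 0, 0, -0.001, 0, 0.006, 0, 0, 0, -0.001, 0, 0.009, 0, 0, 0, -0.002, 0, 0.012, 0, 0, 0, -0.003, 0, 0.015, 0, 0, 0, -0.004, 0, 0.018, 0, 0, 0, -0.005, 0, 0.021, 0, 0, 0, -0.005, 0, 0.021, 0, 0, 0],
)

```text
clock: 6.47
eef_pos: [0.5431, 0.0377, 0.0647]
tool_rot: [-0.006, 1.0, -0.0, 0.0]
ft_force: [1.0, -0.2, -0.3]
grip_width: -0.0001
```

Emit:
apply_moves(
  plan=[-0.001, 0, 0.003, 0, 0, 0, -0.002, 0, 0.005, 0, 0, 0, -0.003, 0, 0.007, 0, 0, 0, -0.004, 0, 0.009, 0, 0, 0, -0.005, 0, 0.011, 0, 0, 0, -0.005, 0, 0.011, 0, 0, 0],
)

```text
clock: 6.97
eef_pos: [0.5478, 0.0376, 0.054]
tool_rot: [-0.005, 1.0, -0.0, 0.0]
ft_force: [-0.0, 0.3, -0.2]
grip_width: 0.0
```

Run:
```python
from h import *
import cv2
a=optics.camera("side")["pixels"][130:280,235:450,::-1]; cv2.imwrite("pics/sidez2.png",cv2.resize(a,None,fx=3.7,fy=3.7,interpolation=cv2.INTER_CUBIC))
c=optics.camera("wrist");cv2.imwrite("pics/w2.png",c["pixels"][:,:,::-1])
print(sensors.get_obs()["eef_pos"])
```

```text
[0.54708059 0.03760219 0.05366655]
```

View pics/sidez2.png

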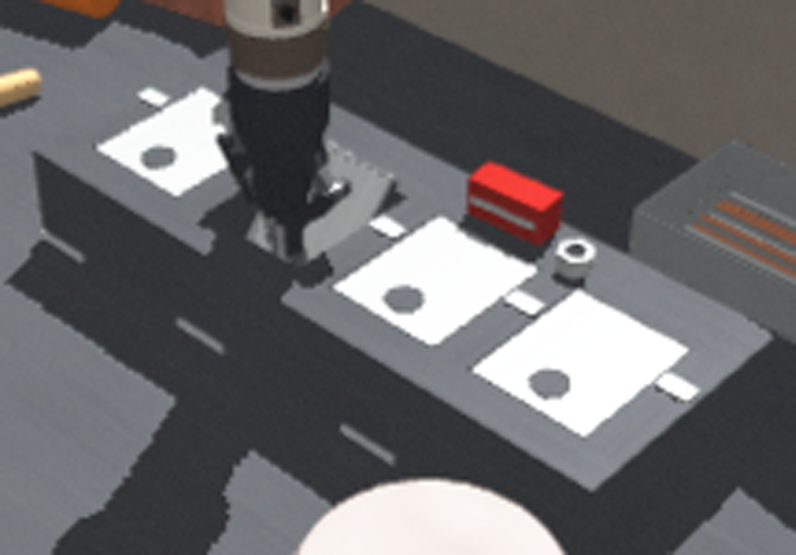

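View pics/w2.png

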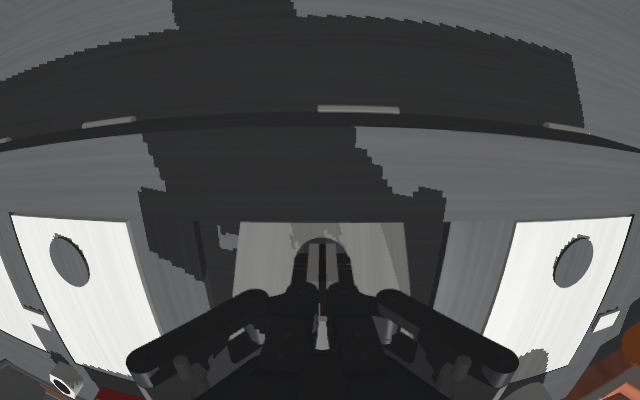

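The side view shows plate 2 tilted, with its far edge raised near (390,180). In the wrist view its near edge is at about (320,222), down in the hole. The contact force is tiny, so I'll push a bit further.

Emit:
apply_moves(
  plan=[-0.001, 0, 0.002, 0, 0, 0, -0.001, 0, 0.004, 0, 0, 0, -0.002, 0, 0.005, 0, 0, 0, -0.002, 0, 0.005, 0, 0, 0],
)

```text
clock: 7.4
eef_pos: [0.5495, 0.0378, 0.0492]
tool_rot: [-0.006, 1.0, -0.0, -0.0]
ft_force: [-0.6, -1.0, 2.7]
grip_width: 0.0
```

Emit:
apply_moves(
  plan=[0, 0, 0.001, 0, 0, 0, -0.001, 0, 0.002, 0, 0, 0, -0.001, 0, 0.002, 0, 0, 0],
)

```text
clock: 7.65
eef_pos: [0.5505, 0.0379, 0.0472]
tool_rot: [-0.006, 1.0, -0.0, -0.0]
ft_force: [-0.5, -1.0, 2.8]
grip_width: -0.0002
```

Emit:
apply_moves(
  plan=[-0.001, 0, 0.001, 0, 0, 0, -0.002, 0, 0.002, 0, 0, 0, -0.003, 0, 0.002, 0, 0, 0, -0.003, 0, 0.002, 0, 0, 0],
)

```text
clock: 7.98
eef_pos: [0.5519, 0.0379, 0.046]
tool_rot: [-0.006, 1.0, -0.0, -0.001]
ft_force: [-8.0, 0.3, 13.0]
grip_width: 0.0001
```

Emit:
apply_moves(
  plan=[-0.001, 0, 0.001, 0, 0, 0, -0.001, 0, 0.001, 0, 0, 0, -0.001, 0, 0.001, 0, 0, 0],
)

```text
clock: 8.23
eef_pos: [0.552, 0.0379, 0.0459]
tool_rot: [-0.006, 1.0, -0.0, -0.002]
ft_force: [-10.7, -0.5, 19.3]
grip_width: 0.0001
```

The plate has reached its hard stop at about 1.0 rad, and the force is rising. I'll draw back straight up, easing toward the robot.

Emit:
apply_moves(
  plan=[0.004, 0, -0.004, 0, 0, 0, 0.007, 0, -0.012, 0, 0, 0, 0.007, 0, -0.03, 0, 0, 0, 0.007, 0, -0.06, 0, 0, 0, 0.01, 0, -0.1, 0, 0, 0, 0.04, 0, -0.135, 0, 0, 0, 0.08, 0, -0.15, 0, 0, 0, 0.12, 0, -0.15, 0, 0, 0, 0.15, 0, -0.15, 0, 0, 0, 0.15, 0, -0.15, 0, 0, 0, 0.15, 0, -0.15, 0, 0, 0],
)

```text
clock: 9.15
eef_pos: [0.4029, 0.0363, 0.1945]
tool_rot: [-0.006, 1.0, 0.0, 0.0]
ft_force: [0.8, 0.0, 0.4]
grip_width: -0.0005
```

Run:
```python
from h import *
import cv2
a=optics.camera("side")["pixels"][130:280,235:450,::-1]; cv2.imwrite("pics/sidez3.png",cv2.resize(a,None,fx=3.7,fy=3.7,interpolation=cv2.INTER_CUBIC))
c=optics.camera("wrist");cv2.imwrite("pics/w3.png",c["pixels"][:,:,::-1])
print(sensors.get_obs()["eef_pos"],sensors.get_obs()["ft_force"])
```

```text
[0.4055391  0.03645138 0.1946715 ] [ 0.10481983 -0.27504574 -0.50558262]
```

View pics/sidez3.png

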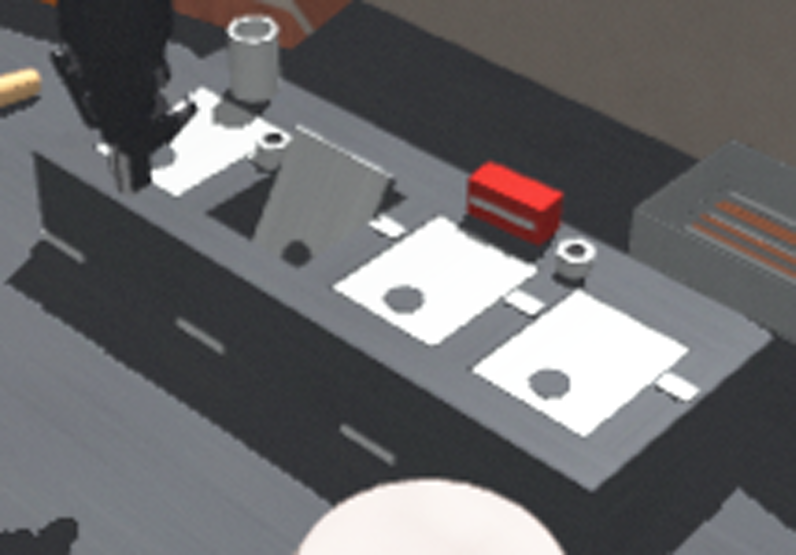

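View pics/w3.png

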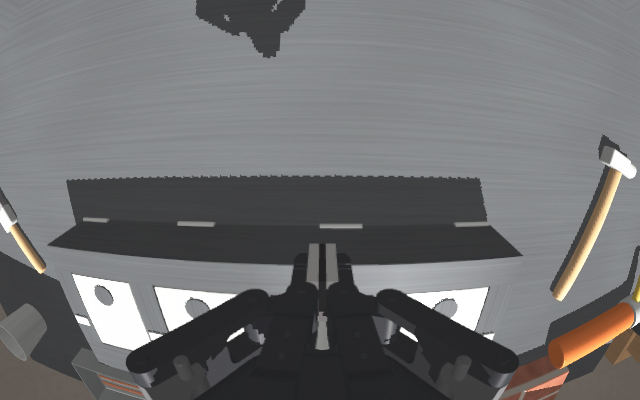

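Plate 2 now stands steeply open: its far edge runs from (298,127) to (391,181) and its pad is at (297,252). The nuts, magnet and tube are where they were. I'll measure the angle by projecting the model into the side view.

Run:
```python
from h import *
b=optics.camera("side");inv=np.linalg.inv(b["pose"])
y=.0378
for deg in(0,35,45,50,57.3):
    t=np.radians(deg);r=[]
    for a,n,dy in((40,2.5,.049),(40,2.5,-.049),(-55,4.5,0)):
        X=.591+.001*(a*np.cos(t)-n*np.sin(t)*-1*-1);Z=.0875+.001*(a*np.sin(t)+n*np.cos(t))
        q=inv@[X,y+dy,Z,1];u=b["cx"]-b["fx"]*q[0]/q[2];v=b["cy"]+b["fy"]*q[1]/q[2]
        r.append(((u+.5-235)*3.7-.5,(v+.5-130)*3.7-.5))
    print(deg,np.round(r).tolist())
```

```text
0 [[315.0, 150.0], [404.0, 199.0], [274.0, 224.0]]
35 [[307.0, 132.0], [396.0, 180.0], [282.0, 252.0]]
45 [[303.0, 129.0], [392.0, 177.0], [287.0, 257.0]]
50 [[300.0, 128.0], [390.0, 177.0], [290.0, 259.0]]
57.3 [[297.0, 127.0], [386.0, 176.0], [295.0, 260.0]]
```

Run:
```python
from workcell import bot
bot.job_done()
```

```text
the job is handed in; nothing more can be done
```

Plate 2 was the free one. It now stands open at roughly 55°, and the arm is drawn back, touching nothing. The job was handed in at about 9 s on the robot's clock.

- **Finding it:** I pressed plate 1 to about 12 N. It gave about 0.1 mm, so I took it as wedged and left it. Plate 2 yielded at about 3 N and kept going down. I did not press plates 3 and 4, since exactly one plate is free.
- **Opening it:** I pushed plate 2 until the force rose to about 20 N, which I took for its 1.0 rad (57°) stop. I then drew back up and toward the robot.
- **Last checks:** In the final side picture, the plate's far left corner and the sideways position of its pad match a tilt of 50–57°. The far right corner fits 45–50° better, and the pad sits about 8 zoomed pixels (2 image pixels) higher than predicted. I trust the hard stop more than those pixel readings. The nuts, magnet and tube have not moved in the pictures, and the force on the tool was near zero after drawing back.

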